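Put the used pestles to soak in the spring-lid case

TASK

Put the used pestles to soak after the practical: press the button catch of the case and steady its spring lid on the way up so that it does not fly open against its stop, then lay all the pestles in the case, flat on its floor and none on top of another. With all of them in and the lid open, press the pump of the disinfectant bottle beside the case right down and let it come back up, then push the lid down until it clicks shut and stays shut. Leave the two mortars and the wash bottle where they stand.

Things in the scene. Friction and masses are not known exactly. Their poses are not given: they have to be found in the camera images.
- case: Grey tray fixed to the bench, outside 170 (x) by 280 (y) by 60 high, walls and floor 5 thick. Origin under its centre on the bench; -x is its front (nearest the robot). Lid hinge along y on the back (+x) rim. Catch housing at front centre: x -127 to -93, y +-30, 68 high. Fixed bottle at its -y side: axis x = -75, y = -187, 64 in diameter, 140 high, plus pump.
- lid (a joint): Lid angle, rad: 0 shut, 1.75 open at its stop (10 degrees past upright). A spring drives it open (about 1 N at the front edge) and keeps it open; unsteadied, or let go below about 1 rad, it slams; let go from 1.3 rad on it does not. Steady it by a finger on its outer face, giving way slowly. To shut, push it over from behind, then down at the front edge: clicks at about 5 N, then within 0.02 of 0.
- lid_edge (a point): Middle of the lid's front edge, on its outer (upper) face. The lid is a flat plate, 170 from hinge to front edge, 280 wide, 7 thick; upper face 70 above the bench when shut.
- lid_hinge (a point): Middle of the lid's hinge line, on the plate's inner face: 85 behind the case's centre, 63 above the bench.
- catch (a joint): How far the button catch is pressed, m: 0 out, 0.006 fully down (takes about 5.5 N); it lets go of the lid from about 0.0045. Springs back. It also moves when the lid is pushed shut past the catch.
- catch_top (a point): Centre of the top of the round black button catch, 24 in diameter, pressed straight down: 26 in front of the lid's front edge; when out 10 above the shut lid's upper face (80 above the bench), fully pressed 4 above it. So a hand that presses it with one fingertip and has the other over the lid meets the lid as it pops up.
- pump (a joint): How far the pump cap is pressed, m: 0 up, 0.014 fully down (takes about 8 N). Springs back.
- pump_top (a point): Centre of the flat top of the bottle's round pump cap, 28 in diameter, 180 above the bench when up; pressed straight down. A thin spout leaves it towards the case (+y of the case), 4 below the top.
- pestle1: Used white porcelain pestle, a round bar lying flat, 110 long: rounded head at its -x end, flat handle end at +x, both 30 in diameter, waist 22 in diameter over the middle 40. Origin on its axis at mid length (15 above what it lies on), x along the bar; it may be rolled about x. About 0.12 kg. Three to five of the five are present.
- pestle2: Used white porcelain pestle, a round bar lying flat, 110 long: rounded head at its -x end, flat handle end at +x, both 30 in diameter, waist 22 in diameter over the middle 40. Origin on its axis at mid length (15 above what it lies on), x along the bar; it may be rolled about x. About 0.12 kg. Three to five of the five are present.
- pestle3: Used white porcelain pestle, a round bar lying flat, 110 long: rounded head at its -x end, flat handle end at +x, both 30 in diameter, waist 22 in diameter over the middle 40. Origin on its axis at mid length (15 above what it lies on), x along the bar; it may be rolled about x. About 0.12 kg. Three to five of the five are present.
- pestle4: Used white porcelain pestle, a round bar lying flat, 110 long: rounded head at its -x end, flat handle end at +x, both 30 in diameter, waist 22 in diameter over the middle 40. Origin on its axis at mid length (15 above what it lies on), x along the bar; it may be rolled about x. About 0.12 kg. Three to five of the five are present.
- pestle5: Used white porcelain pestle, a round bar lying flat, 110 long: rounded head at its -x end, flat handle end at +x, both 30 in diameter, waist 22 in diameter over the middle 40. Origin on its axis at mid length (15 above what it lies on), x along the bar; it may be rolled about x. About 0.12 kg. Three to five of the five are present.
- mortar_a: Bystander: white porcelain mortar, 128 in diameter, 66 high. Origin under its centre. Leave alone.
- mortar_b: Bystander: smaller white porcelain mortar, 109 in diameter, 56 high. Origin under its centre. Leave alone.
- wash_bottle: Bystander: clear wash bottle with blue contents and bent spout, 62 in diameter, 195 high. Origin under its centre. Leave alone.
Things that resemble listed ones, but are neither listed nor needed, are in the scene too. Leave any yellow look-alike of the pestle2 alone.

How it is judged:
By the outcome, as a careful person would: the job done as asked, in the order asked, and still so for the second after the job is handed in, with the robot touching nothing.
Of pestle1, pestle2, pestle3, pestle4, pestle5 only 3 to 5 are there at a start; the rules pass over those that are not, and their reading is None.
At some moment in a run one of pestle1, pestle2, pestle3, pestle4, pestle5 may be knocked a few centimetres aside while the robot is not near it.
Once in a run the grip may slacken for a moment while it holds something.
It also fails if it takes over 210 s, if anything falls off the work surface, if the arm or the gripper's body presses on something with over 40 N, if the wrist force passes 120 N, or if a joint passes its speed limit or range.

ROBOT

A 6-joint arm with a two-finger parallel gripper is mounted at the origin on the work surface. World frame = base frame: x ahead of the robot, y to its left, z up, the work surface at z = 0. Lengths are in m, angles in rad, forces in N, time in s.
With the tool pointing down it reaches from about 0.325 to 0.9 m from the base axis. Payload 3.5 kg.
Tool frame: the origin (TCP) lies between the finger pads; the fingertips stand 19 mm ahead of it and the grasp point (between the pads) is the TCP; z points along the fingers, x is the direction in which the jaws open and shut, and the axes are right-handed (so a half turn about z gives the same grasp; the last joint's range is limited). The gripper opens to 85 mm and grips with 20 to 120 N. Pads are 22 mm wide; open, the fingers measure 114 mm over their backs; the gripper's body (76 mm by 85 mm) begins 54 mm behind the grasp point. The pads swing forward as they close: fully open they stand 13 mm farther back than shut.
Start: joints at [1, 0.276, -0.026, 1.268, 0, 1.467], TCP at [0.282, 0.558, 0.222] pointing down, gripper open.
Joint ranges: [-3.12, 3.12], [-0.85, 1.88], [-1.08, 1.24], [-1.95, 2.15], [-1.57, 1.53], [-3.14, 3.14]. Speed limits (rad/s): [2.57, 2.57, 3.14, 3.14, 3.14, 3.14].

INTERFACE

Orientations are given as a 3x3 rotation matrix whose columns are the frame's x, y, z axes.
In Python, from plant import * gives the robot as it stands. The module is installed in compiled form; this text tells all that it offers. Calls block until the motion is done:
- reach(position, orientation): joint-space move of the TCP to a pose.
- movel(position, orientation=None, rate=0.15): straight line of the TCP; orientation=None keeps the orientation; rate is the mean speed in m/s.
- set_joints(angles): joint-space move.
- set_gripper(opening, grip_force=None): opening from 0.0 (shut) to 1.0 (fully open); grip_force is the grip in N (None keeps the last); returns when the fingers have stopped.
- sleep(seconds).
- ik(position, orientation): joint angles nearest the present ones, or None.
- observe(): the state.
- get_image(name): name is "scene" or "top"; returns a dict with "frame" (400x640x3 uint8, red, green, blue), "fov_y" (degrees; the focal length in pixels is half the picture's height over the tangent of half this angle, whatever the lens; pixels are square), "cx", "cy" (the principal point, pixels), "distortion" ([k1, k2, p1, p2, k3] as OpenCV has them; the pictures are not rectified), "R" (3x3) and "t" (3): a world point X has camera coordinates R X + t. Camera axes: x right, y down, z forward; pixel columns grow to the right and rows downward; lengths in m; the calibration is good to about 2 mm. A picture is of the moment at which its call begins. There is no depth.
A pose or a line that the arm cannot do raises IKError and nothing moves.
- hand_in(): hands the job in, once; it reports no verdict.
Trained networks look in a picture, given as the dict that the camera call returned (one of the last four; its "shot" number tells which), for a name from the list of things; names that differ only in an ending like _2 or _b are one class to them, and where a whole thing is asked for, a point or a joint stands for the part that bears it (a point fixed in the world has none). Each returns a list of dicts, best first, with "score" (0 to 1); they miss things now and then, are a little off and sometimes report something else, mostly with a low value. They report only what shows in the picture. A call takes as long as a camera call. They do not tell look-alikes from the thing itself.
- find_in(picture, label): "pixel" ([column, row] in pixels, amid what is visible of it).
- masks_of(picture, label): "mask" (400x640 bool, what is visible of it) and "pixel" ([column, row] in pixels, amid what is visible of it).
The state is a dict: "clock": time; "q": joint angles; "dq": joint speeds; "effort": joint torques, N m; "ee_pos": TCP position; "ee_rot": TCP orientation; "contact_force": force on the tool from outside, world axes, zero at the start; "moment": the same for the moment, N m; "opening": opening from 0.0 (shut) to 1.0 (fully open).
Only numpy, scipy, OpenCV 4.12 (cv2) and the standard library are available. Lean on these libraries where they do the work, as an engineer would, in place of code of your own. Each camera call takes 0.05 s, during which the arm holds its last target.

## Working session

There is one attempt and no reset: what is moved stays moved. The work goes in short steps, each a Python script; the robot and the scene stay as the last script left them, time stands still between calls to the robot, and variables do not carry over. Pictures are saved under pics/ and viewed, and the job is handed in when it is done.

```bash
mkdir -p pics; cat > h.py <<'E'
from plant import *
import numpy as np, cv2
def save(im,n,crop=None,s=1):
    f=im["frame"]
    if crop: f=f[crop[1]:crop[3],crop[0]:crop[2]]
    f=cv2.resize(f,None,fx=s,fy=s,interpolation=cv2.INTER_CUBIC)
    cv2.imwrite("pics/"+n+".png",f[:,:,::-1])
def K(im):
    f=200/np.tan(np.radians(im["fov_y"])/2)
    return np.array([[f,0,im["cx"]],[0,f,im["cy"]],[0,0,1.]])
def ray(im,px,z):
    u=cv2.undistortPoints(np.array(px,float).reshape(-1,1,2),K(im),np.array(im["distortion"],float)).reshape(-1,2)
    R=np.array(im["R"]);t=np.array(im["t"])
    c=-R.T@t
    d=np.c_[u,np.ones(len(u))]@R
    return c+d*((z-c[2])/d[:,2])[:,None]
def proj(im,X):
    p,_=cv2.projectPoints(np.array(X,float).reshape(-1,1,3),cv2.Rodrigues(np.array(im["R"],float))[0],np.array(im["t"],float),K(im),np.array(im["distortion"],float))
    return p.reshape(-1,2)
E
python3 - <<'E'
from h import *
for n in("scene","top"):
    im=get_image(n); save(im,n+"0"); print(n,im["fov_y"],-np.array(im["R"]).T@im["t"])
    for l in("case","lid_edge","catch_top","pump_top","pestle1","mortar_a","wash_bottle"):
        print(l,[(np.round(d["pixel"]).tolist(),round(d["score"],2)) for d in find_in(im,l)])
o=observe();print(o["clock"],o["ee_pos"],o["ee_rot"],o["contact_force"])
E
```

```text
scene 55.986589385592026 [0.86976991 0.59666663 0.81532844]
case [([303.0, 224.0], 0.56)]
lid_edge [([303.0, 217.0], 0.9)]
catch_top [([336.0, 207.0], 0.56)]
pump_top [([304.0, 146.0], 0.39)]
pestle1 [([416.0, 311.0], 0.96), ([443.0, 345.0], 0.84), ([295.0, 377.0], 0.81), ([363.0, 349.0], 0.76), ([336.0, 322.0], 0.64)]
mortar_a [([347.0, 140.0], 0.83), ([492.0, 290.0], 0.74)]
wash_bottle [([293.0, 134.0], 0.77), ([306.0, 147.0], 0.37), ([303.0, 218.0], 0.23)]
top 54.72295635483747 [ 0.36765263 -0.05574662  1.43587272]
case [([324.0, 187.0], 0.58), ([432.0, 216.0], 0.35)]
lid_edge [([322.0, 177.0], 0.71), ([325.0, 184.0], 0.49)]
catch_top []
pump_top [([374.0, 203.0], 0.55)]
pestle1 [([226.0, 223.0], 0.79), ([196.0, 223.0], 0.67), ([220.0, 127.0], 0.64), ([214.0, 174.0], 0.56)]
mortar_a [([404.0, 270.0], 0.96), ([203.0, 270.0], 0.84)]
wash_bottle [([432.0, 216.0], 0.68)]
0.8 [0.28185004 0.55786919 0.22197282] [[ 4.50911343e-01  8.92568742e-01  4.81113718e-05]
 [ 8.92568737e-01 -4.50911345e-01  8.92343963e-05]
 [ 1.01341796e-04  2.70590496e-06 -9.99999995e-01]] [-0.30340383 -0.04761521 -0.81989564]
```

View pics/scene0.png

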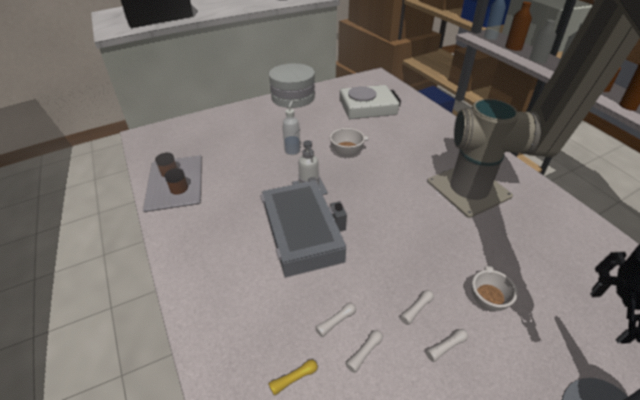

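View pics/top0.png

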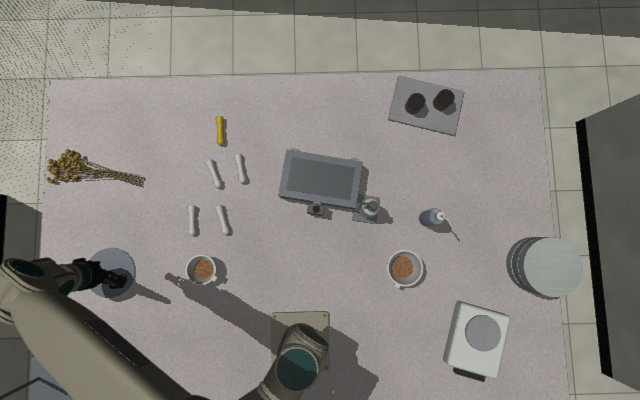

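The scene shows four white pestles (scene pixels 416,311; 443,345; 363,349; 336,322) and the yellow look-alike (295,377), which I leave alone. The case is at (303,224) with its catch at (338,215), and the pump bottle is beside it. Next I'll measure them.

```bash
python3 - <<'E'
from h import *
im=get_image("top"); sc=get_image("scene")
save(im,"topcase",(260,130,400,235),5); save(sc,"sccase",(240,130,370,285),4)
save(im,"toppest",(170,90,260,250),4)
import math
pts={}
for n,i in(("top",im),("scene",sc)):
  for d in masks_of(i,"pestle1"):
    ys,xs=np.nonzero(d["mask"]); 
    if len(xs)<20: continue
    w=ray(i,np.c_[xs,ys],0.015 if n=="top" else .015); c=w.mean(0); u,s,v=np.linalg.svd(w-c)
    pr=(w-c)@v[0]
    rgb=i["frame"][d["mask"]].mean(0)
    print(n,round(d["score"],2),np.round(d["pixel"]),"c",np.round(c[:2],3),"ang",round(math.degrees(math.atan2(v[0][1],v[0][0]))%180,1),"len",round(np.ptp(pr),3),rgb.round())
  for d in masks_of(i,"lid_edge")+masks_of(i,"case"):
    cn=max(cv2.findContours(d["mask"].astype(np.uint8),0,2)[0],key=cv2.contourArea)
    r=cv2.boxPoints(cv2.minAreaRect(cn)); print(n,"lid/case",d["score"],d["mask"].sum(),r.round(1).tolist())
    for p in [ray(i,r,z) for z in(.07,)]: print(np.round(p[:,:2],3).tolist())
  for l,z in(("pump_top",.18),("catch_top",.08),("mortar_a",0.04),("wash_bottle",.1)):
    for d in find_in(i,l): print(n,l,d["score"],np.round(d["pixel"]),np.round(ray(i,d["pixel"],z)[0],3))
E
```

```text
top 0.78 [220. 127.] c [0.778 0.283] ang 3.0 len 0.109 [145. 127.  49.]
top 0.76 [214. 170.] c [0.615 0.307] ang 21.6 len 0.109 [147. 145. 141.]
top 0.73 [223. 221.] c [0.443 0.273] ang 16.8 len 0.112 [148. 146. 142.]
top 0.58 [193. 223.] c [0.44  0.386] ang 1.8 len 0.107 [156. 155. 150.]
top 0.48 [238. 166.] c [0.634 0.208] ang 11.0 len 0.109 [150. 148. 143.]
top 0.37 [204. 268.] c [0.261 0.35 ] ang 76.3 len 0.114 [117. 104.  90.]
top lid/case 0.66 1068 [[380.20001220703125, 259.3999938964844], [412.20001220703125, 243.39999389648438], [428.3999938964844, 275.79998779296875], [396.3999938964844, 291.79998779296875]]
[[0.286, -0.29], [0.338, -0.405], [0.225, -0.455], [0.174, -0.341]]
top lid/case 0.59 3708 [[277.0, 197.0], [284.8999938964844, 148.6999969482422], [363.20001220703125, 161.5], [355.29998779296875, 209.6999969482422]]
[[0.514, 0.067], [0.688, 0.036], [0.634, -0.244], [0.461, -0.209]]
top lid/case 0.56 4753 [[275.3999938964844, 208.1999969482422], [285.5, 146.3000030517578], [387.70001220703125, 163.0], [377.6000061035156, 224.89999389648438]]
[[0.474, 0.073], [0.697, 0.0
[... 1238 characters left out ...]
125], [375.29998779296875, 327.79998779296875], [385.70001220703125, 336.70001220703125], [353.79998779296875, 374.1000061035156]]
[[0.684, 0.334], [0.582, 0.295], [0.574, 0.323], [0.675, 0.359]]
scene lid/case 0.63 4507 [[261.6000061035156, 191.0], [324.6000061035156, 173.0], [345.6000061035156, 246.6999969482422], [282.6000061035156, 264.70001220703125]]
[[0.633, -0.239], [0.425, -0.225], [0.522, 0.068], [0.689, 0.044]]
scene pump_top 0.53 [304. 147.] [ 0.486 -0.243  0.18 ]
scene catch_top 0.56 [336. 206.] [ 0.476 -0.066  0.08 ]
scene mortar_a 0.73 [492. 291.] [0.263 0.342 0.04 ]
scene mortar_a 0.7 [345. 140.] [ 0.249 -0.391  0.04 ]
scene wash_bottle 0.66 [292. 133.] [ 0.436 -0.444  0.1  ]
```

```bash
sleep 1
```

```text
(no output)
```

View pics/topcase.png

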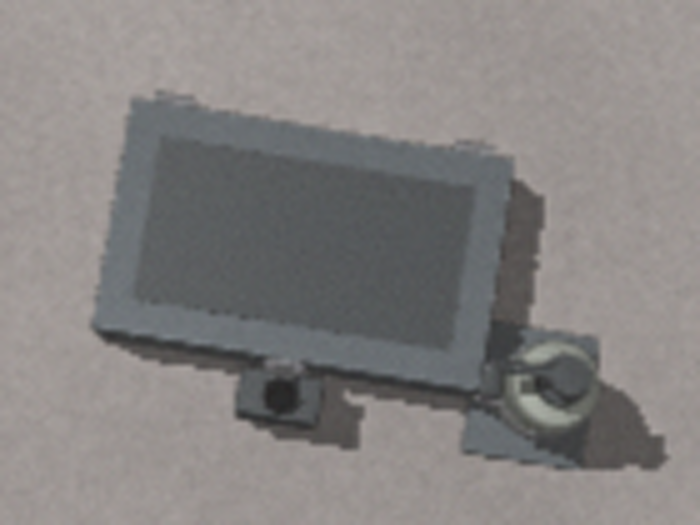

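View pics/sccase.png

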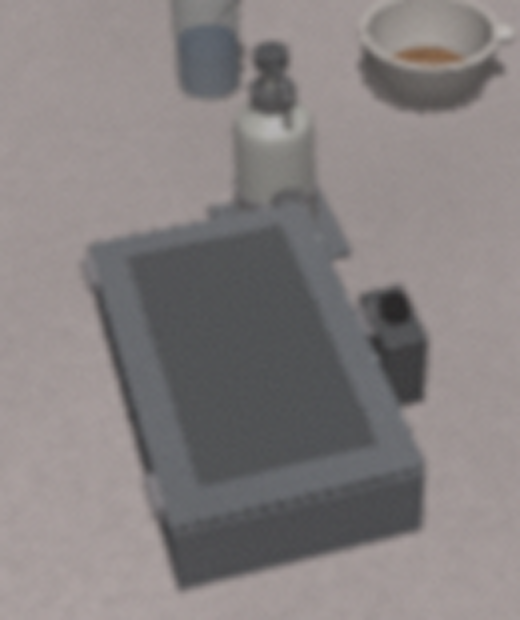

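View pics/toppest.png

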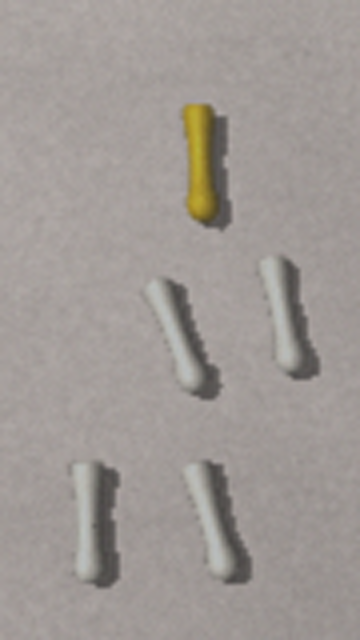

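```bash
cat > fit.py <<'E'
from h import *
from scipy.optimize import least_squares
im=get_image("top"); sc=get_image("scene")
T=lambda x,y:((x+.5)/5-.5+260,(y+.5)/5-.5+130)
S=lambda x,y:((x+.5)/4-.5+240,(y+.5)/4-.5+130)
L={"bl":(85,140,.07),"br":(85,-140,.07),"fr":(-85,-140,.07),"fl":(-85,140,.07),"c":(-111,0,.08),"p":(-75,-187,.18)}
obs=[(im,"bl",T(133,98)),(im,"br",T(513,157)),(im,"fr",T(478,390)),(im,"fl",T(97,325)),(im,"c",T(280,395)),(im,"p",T(570,377)),
(sc,"br",S(90,245)),(sc,"fl",S(423,462)),(sc,"bl",S(178,525)),(sc,"c",S(397,302)),(sc,"p",S(271,50))]
def W(v,k):
    x,y,z=L[k];c,s=np.cos(v[2]),np.sin(v[2]);x/=1000;y/=1000
    return [v[0]+c*x-s*y,v[1]+s*x+c*y,z]
def r(v): return np.concatenate([proj(i,W(v,k))[0]-np.array(p) for i,k,p in obs])
f=least_squares(r,[.575,-.085,-.15],loss="soft_l1")
print(f.x,np.degrees(f.x[2])); print([(k,np.round(e,1).tolist()) for (i,k,p),e in zip(obs,r(f.x).reshape(-1,2))])
np.save("case.npy",f.x)
for k in L: print(k,np.round(W(f.x,k),4))
E
python3 fit.py
```

```text
[ 0.57597242 -0.0885192  -0.18672992] -10.698836406928649
[('bl', [-0.5, 0.1]), ('br', [0.4, 0.7]), ('fr', [0.3, 0.7]), ('fl', [-1.4, 1.0]), ('c', [-0.3, 0.4]), ('p', [0.3, 0.1]), ('br', [-1.0, -0.4]), ('fl', [0.8, 0.3]), ('bl', [-2.1, 0.2]), ('c', [-0.8, -0.1]), ('p', [-0.4, 0.2])]
bl [0.6855 0.0333 0.07  ]
br [ 0.6335 -0.2419  0.07  ]
fr [ 0.4665 -0.2103  0.07  ]
fl [0.5184 0.0648 0.07  ]
c [ 0.4669 -0.0679  0.08  ]
p [ 0.4676 -0.2583  0.18  ]
```

```bash
cat >> h.py <<'E'
import os
if os.path.exists("case.npy"):
    CV=np.load("case.npy")
    def cw(x,y,z):
        c,s=np.cos(CV[2]),np.sin(CV[2]); return np.array([CV[0]+c*x-s*y,CV[1]+s*x+c*y,z])
def rot(a):  # jaw axis at world angle a, pointing down
    c,s=np.cos(a),np.sin(a); return np.array([[c,s,0],[s,-c,0],[0,0,-1.]])
def best(pos,a):
    o=observe()["q"];bb=None
    for k in(-1,0,1):
        q=ik(pos,rot(a+k*np.pi))
        if q is not None and (bb is None or np.abs(np.array(q)-o).max()<bb[0]): bb=(np.abs(np.array(q)-o).max(),a+k*np.pi)
    return rot(bb[1])
def st(m=""):
    o=observe();print(m,"t",round(o["clock"],1),np.round(o["ee_pos"],4),"F",np.round(o["contact_force"],2),"op",round(o["opening"],3));return o
E
python3 - <<'E'
from h import *
set_gripper(0.47)
p=cw(-.111+.027,0,.2);R=best(p,CV[2]);print(R)
reach(p,R);st()
movel(cw(-.111+.027,0,.125));st()
i=get_image("top");save(i,"pre_t",(260,130,400,235),5)
i=get_image("scene");save(i,"pre_s",(240,130,370,285),4)
E
```

```text
[[ 0.98261657 -0.18564666  0.        ]
 [-0.18564666 -0.98261657  0.        ]
 [ 0.          0.         -1.        ]]
 t 4.6 [ 0.4936 -0.0723  0.2   ] F [-0.25  0.33 -0.68] op 0.472
 t 5.2 [ 0.4939 -0.0728  0.1254] F [-0.15 -0.67  0.12] op 0.468
```

```bash
sleep 1
```

```text
(no output)
```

View pics/pre_s.png

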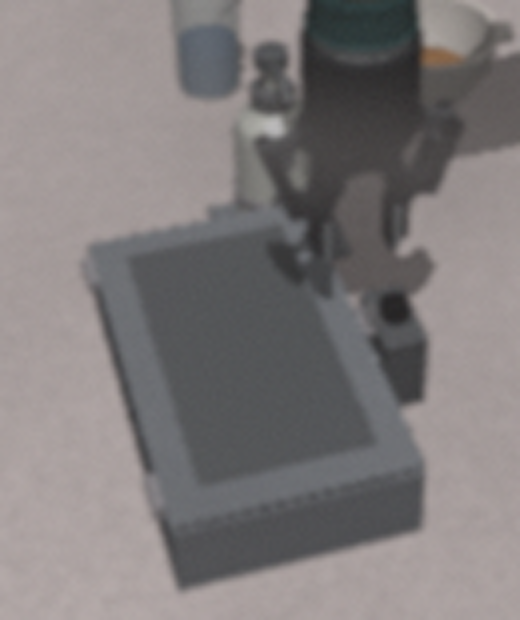

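View pics/pre_t.png

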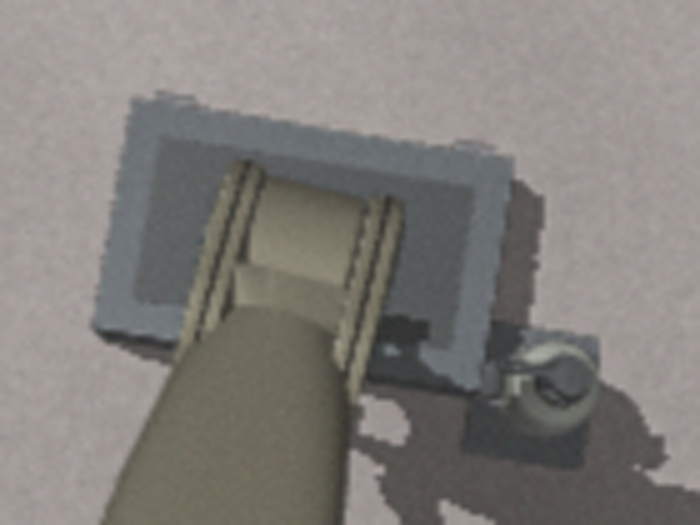

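```bash
python3 - <<'E'
from h import *
sc=get_image("scene");f=sc["frame"].copy()
for x in(-.111,-.104,-.118,-.064,-.057):
  for z in(.106,.119):
    u,v=proj(sc,cw(x,0,z))[0].round().astype(int); f[v,u]=[255,0,0] if z<.11 else [0,255,0]
sc["frame"]=f; save(sc,"tips",(290,160,370,230),9)
E
```

```text
(no output)
```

View pics/tips.png

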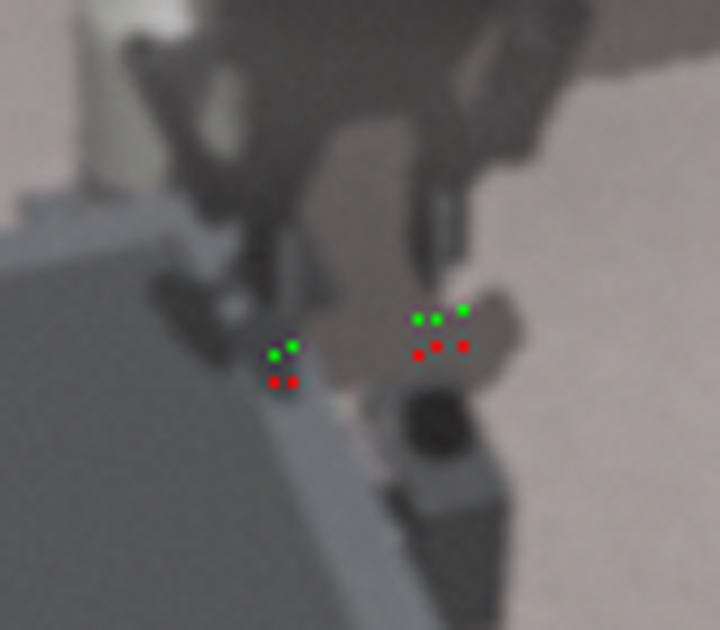

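```bash
python3 - <<'E'
from h import *
b=np.mean([observe()["contact_force"] for _ in range(5)],0)
z=.125;log=[]
while z>.075:
    z-=.001; movel(cw(-.084,0,z),rate=.02)
    o=observe();F=o["contact_force"]-b;log.append((round(z,3),round(o["ee_pos"][2],4),round(F[2],1)))
    if F[2]>2: break
print(log[-12:]);st()
for n,c,s in(("scene",(270,150,370,230),7),):
    save(get_image(n),"touch",c,s)
E
```

```text
[(0.086, np.float64(0.0859), np.float64(-0.5)), (0.085, np.float64(0.0849), np.float64(0.3)), (0.084, np.float64(0.0839), np.float64(-1.2)), (0.083, np.float64(0.0829), np.float64(-0.7)), (0.082, np.float64(0.0819), np.float64(-0.6)), (0.081, np.float64(0.0809), np.float64(-0.1)), (0.08, np.float64(0.0799), np.float64(-0.7)), (0.079, np.float64(0.0789), np.float64(-0.3)), (0.078, np.float64(0.0779), np.float64(-0.1)), (0.077, np.float64(0.0769), np.float64(0.0)), (0.076, np.float64(0.0759), np.float64(-0.7)), (0.075, np.float64(0.0749), np.float64(-1.0))]
 t 17.9 [ 0.4934 -0.0729  0.0749] F [-0.69  0.42 -0.53] op 0.471
```

View pics/touch.png

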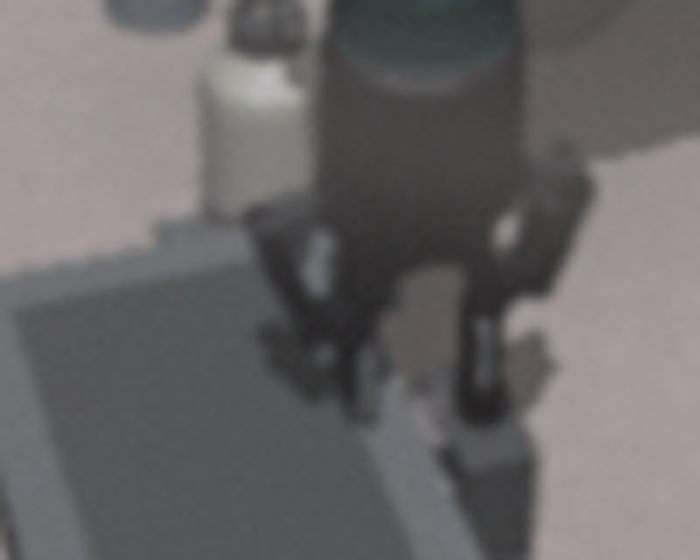

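```bash
python3 - <<'E'
from h import *
sc=get_image("scene")
c,s=np.cos(CV[2]),np.sin(CV[2])
for n,p in(("A",(339,209)),("B",(322,209))):
  for z in(.062,.07,.08,.09):
    w=ray(sc,[p],z)[0]; d=w[:2]-CV[:2]; print(n,z,np.round([c*d[0]+s*d[1],-s*d[0]+c*d[1]],4))
f=sc["frame"];sc["frame"]=cv2.convertScaleAbs(f,alpha=2.2,beta=-20);save(sc,"touch2",(300,170,360,225),12)
E
```

```text
A 0.062 [-0.1149 -0.0014]
A 0.07 [-0.1119  0.0064]
A 0.08 [-0.1083  0.0161]
A 0.09 [-0.1046  0.0257]
B 0.062 [-0.0682 -0.0162]
B 0.07 [-0.0658 -0.0083]
B 0.08 [-0.0627  0.0016]
B 0.09 [-0.0597  0.0115]
```

View pics/touch2.png

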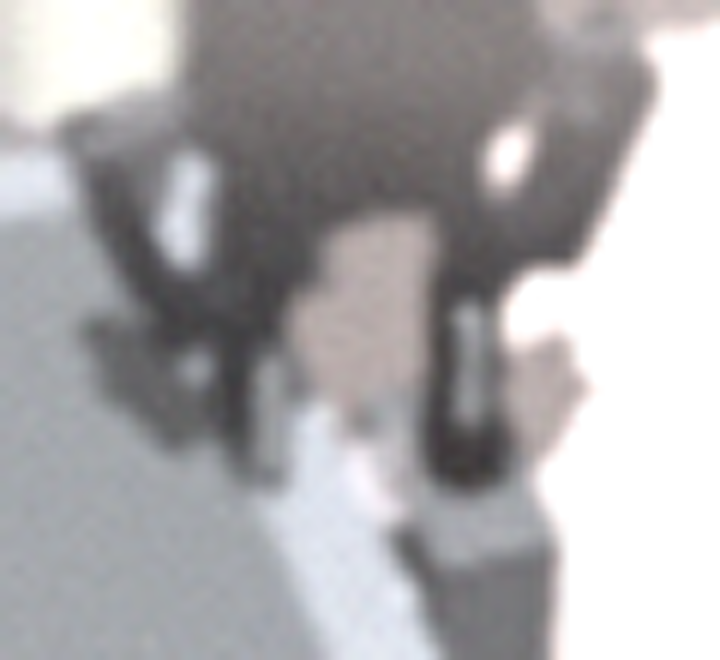

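```bash
python3 - <<'E'
from h import *
z=.075;log=[]
while z>.056:
    z-=.001; movel(cw(-.084,0,z),rate=.02)
    F=observe()["contact_force"];log.append((round(z,3),round(F[2]+.5,1)))
    if F[2]>2.0: break
print(log);st()
E
```

```text
[(0.074, np.float64(1.0)), (0.073, np.float64(0.9)), (0.072, np.float64(0.4)), (0.071, np.float64(-0.2)), (0.07, np.float64(1.2)), (0.069, np.float64(0.9)), (0.068, np.float64(2.2)), (0.067, np.float64(3.1))]
 t 20.0 [ 0.4936 -0.073   0.0671] F [ 0.56 -0.5   2.63] op 0.469
```

```bash
python3 - <<'E'
from h import *
z=.067;log=[]
while z>.056:
    z-=.0005; movel(cw(-.084,0,z),rate=.02)
    F=np.mean([observe()["contact_force"] for _ in range(3)],0);log.append((round(z,4),round(F[2]+.5,1)))
    if F[2]>6.5: break
print(log);st()
sc=get_image("scene");f=sc["frame"];sc["frame"]=cv2.convertScaleAbs(f,alpha=2.2,beta=-20);save(sc,"press2",(250,170,360,270),7)
E
```

```text
[(0.0665, np.float64(3.2)), (0.066, np.float64(3.1)), (0.0655, np.float64(4.8)), (0.065, np.float64(6.7)), (0.0645, np.float64(5.8)), (0.064, np.float64(6.4)), (0.0635, np.float64(9.5))]
 t 21.7 [ 0.4936 -0.073   0.064 ] F [-1.33 -0.72  8.98] op 0.471
```

View pics/press2.png

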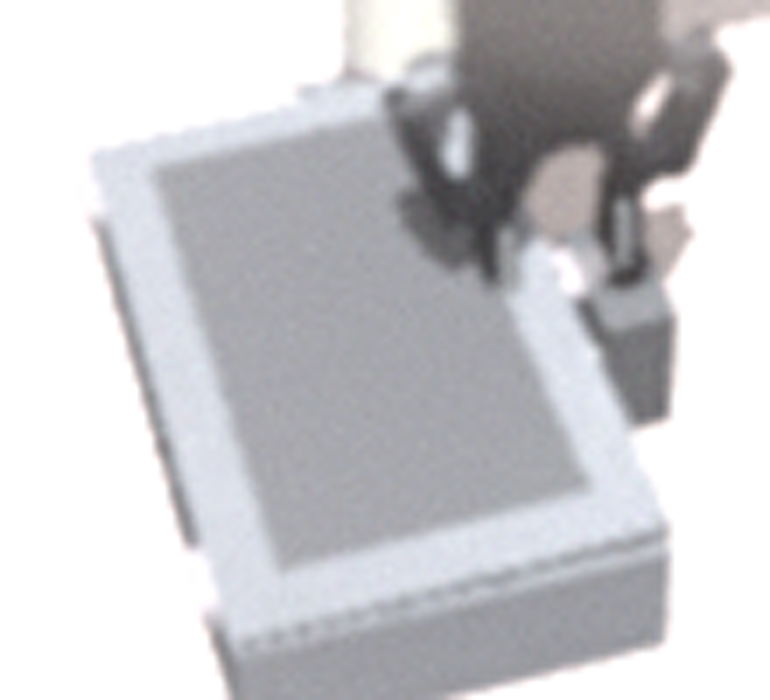

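```bash
cat >> h.py <<'E'
H0=(.085,.063)
def lidP(th,r,t=.007): # outer-face contact point, case x,z
    return H0[0]-r*np.cos(th)+t*np.sin(th), H0[1]+r*np.sin(th)+t*np.cos(th)
E
python3 - <<'E'
from h import *
for th in np.r_[.06,.1,.15,.2:.75:.08]:
    x,z=lidP(th,.149); movel(cw(x-.020,0,z-.010),rate=.05)
    o=observe();print(round(th,2),round(o["clock"],1),np.round(o["contact_force"],1))
save(get_image("scene"),"lift1",(220,100,380,285),3.2)
E
```

```text
0.06 22.0 [-0.1 -0.1  2.6]
0.1 22.3 [ 0.3 -0.5  1.2]
0.15 22.6 [ 0.6 -0.6 -0.2]
0.2 22.9 [ 0.3 -0.2  1.5]
0.28 23.3 [ 1.3 -0.9  0.4]
0.36 23.7 [0.5 0.2 0.5]
0.44 24.1 [ 1.2 -1.7  0.3]
0.52 24.5 [-0.3 -0.1  0.1]
0.6 24.9 [-0.1  0.2  0. ]
0.68 25.2 [-0.7  0.1  0.7]
```

View pics/lift1.png

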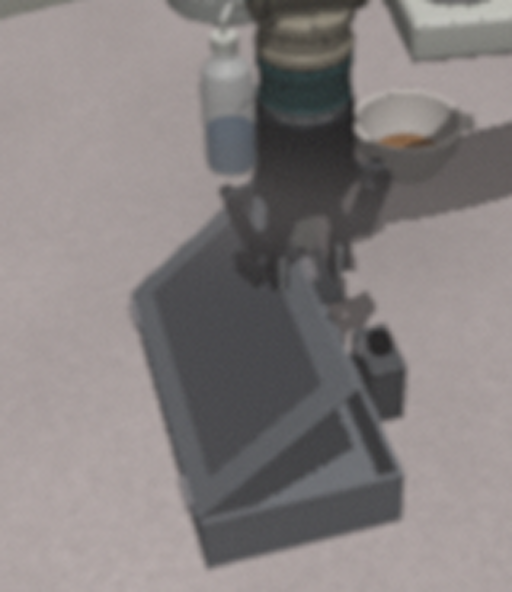

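The lid (crop 270,380) is partway up and resting on the rear finger. I'll continue raising it.

```bash
python3 - <<'E'
from h import *
for th in np.r_[.76:1.46:.08]:
    x,z=lidP(th,.149); movel(cw(x-.020,0,z-.010),rate=.05)
    o=observe();print(round(th,2),round(o["clock"],1),np.round(o["contact_force"],1))
save(get_image("scene"),"lift2",(220,70,380,285),2.7)
E
```

```text
0.76 25.7 [ 0.8 -0.1 -0.2]
0.84 26.1 [ 0.6 -0.3 -0.2]
0.92 26.5 [ 0.8  0.6 -0.1]
1.0 26.9 [ 1.4 -0.5  0.5]
1.08 27.3 [ 0.1 -0.5  0.3]
1.16 27.6 [0.3 0.  1.2]
1.24 28.0 [-0.  -0.5  0.9]
1.32 28.4 [ 0.2 -0.7  0.6]
1.4 28.8 [ 0.6  0.4 -0.1]
```

View pics/lift2.png

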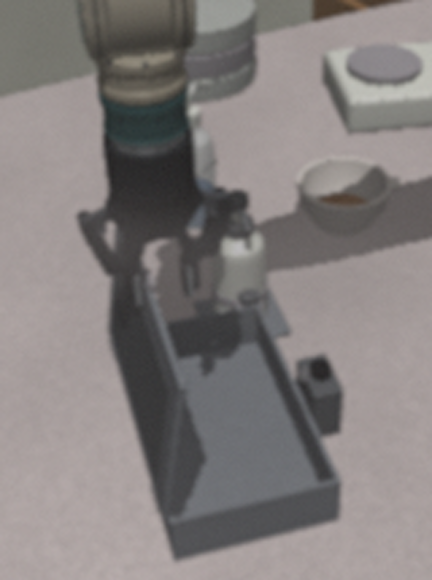

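```bash
cat > pest.py <<'E'
from h import *
import math
def pestles(names=("top","scene")):
    out=[]
    for n in names:
        i=get_image(n)
        for d in masks_of(i,"pestle1"):
            m=d["mask"]
            if m.sum()<40: continue
            rgb=i["frame"][m].mean(0)
            ys,xs=np.nonzero(m); w=ray(i,np.c_[xs,ys],.015); c=w.mean(0)
            u,s,v=np.linalg.svd(w-c); L=np.ptp((w-c)@v[0]); a=math.degrees(math.atan2(v[0][1],v[0][0]))%180
            print(n,round(d["score"],2),np.round(d["pixel"]),"c",np.round(c[:2],3),"ang",round(a,1),"L",round(L,3),rgb.round())
            out.append((n,c[:2],a,L,rgb))
    return out
E
python3 - <<'E'
from pest import *
x,z=lidP(1.4,.149)
movel(cw(x-.020,0,z+.09),rate=.06);st()
movel(cw(-.12,0.06,z+.12),rate=.2);st()
reach([.44,.25,.2],best([.44,.25,.2],0))
set_gripper(0.7)
pestles()
save(get_image("scene"),"open",None,1.2);st()
E
```

```text
t 30.7 [ 0.6215 -0.0971  0.3005] F [-0.4   0.96 -0.72] op 0.47
 t 31.7 [ 0.4699 -0.0076  0.3308] F [ 0.71  0.62 -0.41] op 0.47
top 0.71 [212. 183.] c [0.577 0.313] ang 24.2 L 0.11 [150. 149. 145.]
top 0.7 [227. 221.] c [0.44  0.272] ang 14.4 L 0.103 [154. 153. 148.]
top 0.56 [240. 164.] c [0.638 0.209] ang 12.1 L 0.108 [163. 161. 156.]
top 0.53 [220. 130.] c [0.777 0.284] ang 2.3 L 0.109 [160. 140.  50.]
scene 0.98 [445. 345.] c [0.444 0.388] ang 2.6 L 0.116 [168. 162. 158.]
scene 0.97 [418. 309.] c [0.441 0.275] ang 16.8 L 0.119 [165. 159. 155.]
scene 0.92 [293. 375.] c [0.776 0.285] ang 3.9 L 0.112 [166. 144.  66.]
scene 0.87 [381. 344.] c [0.578 0.317] ang 20.1 L 0.117 [166. 159. 155.]
scene 0.85 [339. 318.] c [0.631 0.209] ang 11.2 L 0.11 [172. 166. 162.]
scene 0.29 [296. 131.] c [ 0.386 -0.58 ] ang 66.9 L 0.402 [125. 125. 126.]
 t 33.4 [0.4401 0.2499 0.2001] F [-0.67  0.37  0.12] op 0.7
```

View pics/open.png

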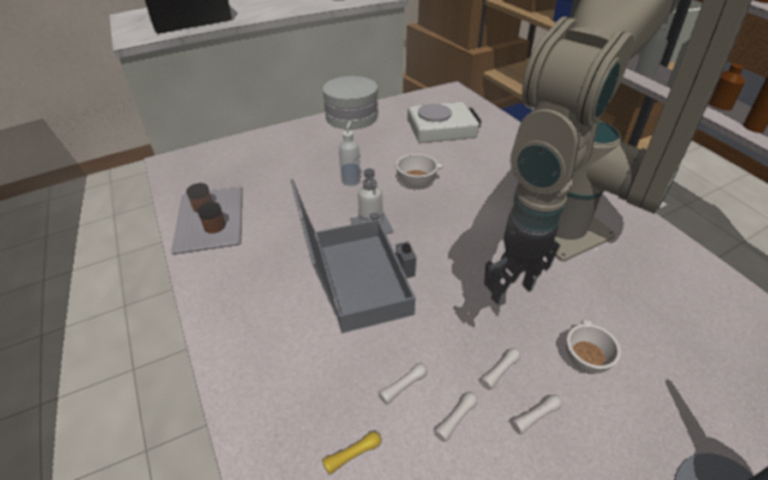

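Lid is open at its stop. One pestle was knocked (0.615→0.578 in x). Four white ones remain on the bench. Picking the first one now.

```bash
python3 - <<'E'
from h import *
p=np.array([.441,.2745]);a=np.radians(16.3+90)
R=best([*p,.12],a);print(R.round(2).tolist())
reach([*p,.12],R);movel([*p,.05])
for z in(.04,.032,.026,.022):
    movel([*p,z],rate=.05);F=observe()["contact_force"];print(z,F.round(1))
    if F[2]>3: break
save(get_image("scene"),"g1",(370,260,480,350),6)
set_gripper(0.0,40);st()
save(get_image("scene"),"g1b",(370,260,480,350),6)
E
```

```text
[[-0.28, 0.96, 0.0], [0.96, 0.28, 0.0], [0.0, 0.0, -1.0]]
0.04 [-0.1  0.7 -0. ]
0.032 [-0.   0.2  0.5]
0.026 [-0.3  0.3  1. ]
0.022 [-0.8 -0.8  0.3]
 t 37.5 [0.441  0.2745 0.022 ] F [ 0.07 -0.87  0.88] op 0.004
```

View pics/g1.png

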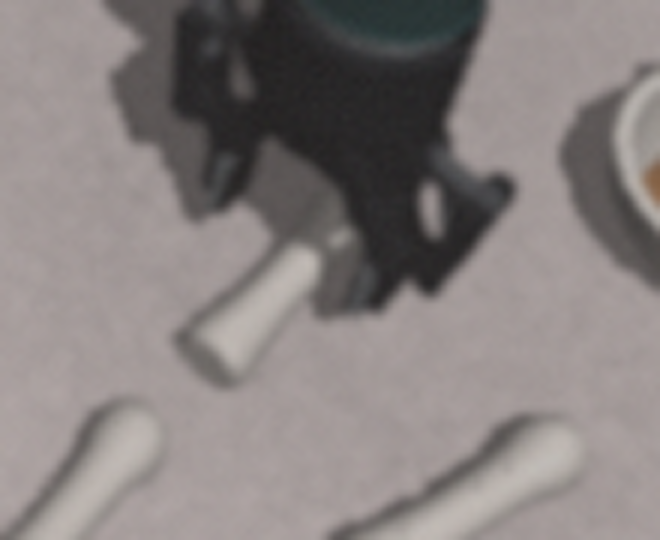

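View pics/g1b.png

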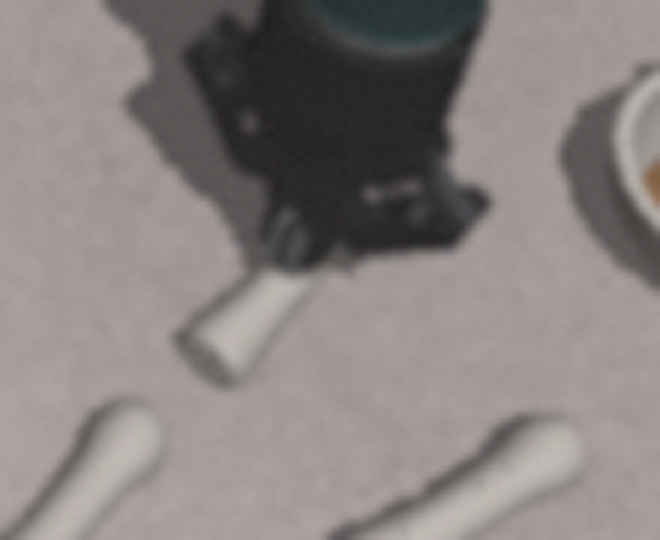

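The jaws closed above the pestle: at this opening the real fingertips sit about 10 mm above the reported TCP, which agrees with the catch touch. I'll go lower with a force guard.

```bash
python3 - <<'E'
from h import *
p=np.array([.441,.2745])
movel([*p,.045]);set_gripper(0.7)
for z in(.022,.014,.008,.003,.0):
    movel([*p,z],rate=.06);F=observe()["contact_force"];print(z,F.round(1))
    if F[2]>3: break
set_gripper(0.0,40);st()
save(get_image("scene"),"g2",(370,260,480,350),6)
E
```

```text
0.022 [-0.3  0.6 -0.2]
0.014 [0.2 0.3 0.1]
0.008 [ 0.2 -0.3 -0.4]
0.003 [-0.4 -0.1  0.4]
0.0 [ 0.3  0.1 -0.2]
 t 40.4 [4.412e-01 2.746e-01 3.000e-04] F [ 1.05 -0.02  2.27] op 0.236
```

View pics/g2.png

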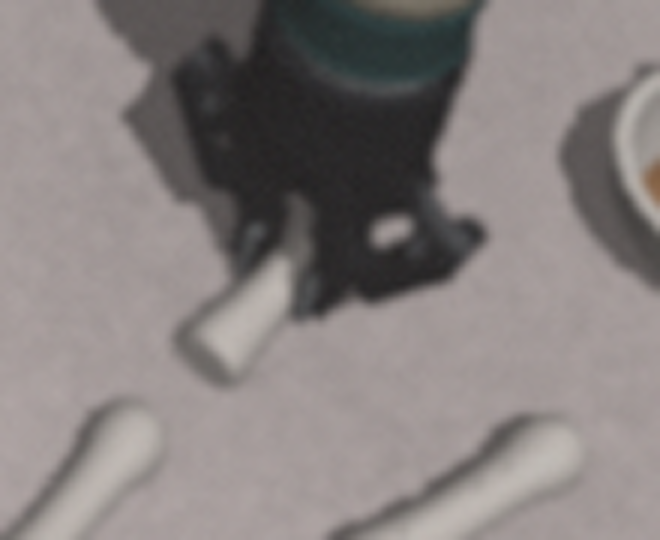

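```bash
python3 - <<'E'
from h import *
p=np.array([.441,.2745])
set_gripper(0.6)
for z in(-.003,-.006,-.009,-.012):
    movel([*p,z],rate=.05);F=observe()["contact_force"];print(z,F.round(1))
    if F[2]>3: break
set_gripper(0.0,40);st()
movel([*p,.06],rate=.1);st()
save(get_image("scene"),"g3",(370,230,480,350),5)
E
```

```text
-0.003 [-0.8 -0.   1.3]
-0.006 [-0.2  0.4  0.5]
-0.009 [-0.8 -0.3  0.6]
-0.012 [-0.3  0.1 -0.1]
 t 42.2 [ 0.4437  0.2756 -0.0092] F [-1.81 -1.   14.77] op 0.24
 t 43.1 [0.4403 0.2742 0.0593] F [-0.5   0.48 -1.41] op 0.239
```

View pics/g3.png

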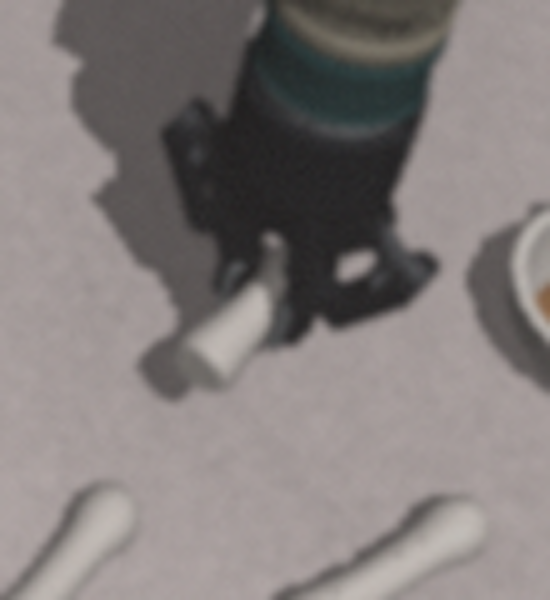

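```bash
cat > pp.py <<'E'
from pest import *
def lift_place(p,yc,off,zrel):
    """held pestle; zrel = pestle axis height minus TCP; off: pestle centre along its axis rel. TCP ignored"""
    movel([*p,.20],rate=.3); a=st("lifted")
    t=cw(.0,yc,.20); R=best(t,CV[2]+np.pi/2); reach(t,R); a=st("over")
    if a["opening"]<.15: print("LOST?"); return False
    movel(cw(0,yc,.06),rate=.25)
    zt=.020-zrel
    movel(cw(0,yc,zt+.012),rate=.1)
    for z in np.arange(zt+.008,zt-.004,-.002):
        movel(cw(0,yc,z),rate=.04); F=observe()["contact_force"]
        if F[2]>3.5: break
    print("down at",round(z,4),"expected",round(zt,4),F.round(1),round(observe()["opening"],3))
    set_gripper(.5); movel(cw(0,yc,.10),rate=.25); movel(cw(0,yc,.22),rate=.3); st("placed"); return True
def pick(p,ang):
    a=np.radians(ang+90); R=best([*p,.15],a); set_gripper(.7); reach([*p,.15],R); movel([*p,.03],rate=.25)
    for z in(.018,.008,.002,-.004):
        movel([*p,z],rate=.08); F=observe()["contact_force"]
        if F[2]>3.5: print("touch",z,F.round(1)); break
    set_gripper(0.,40); a=st("grip")
    return .015-a["ee_pos"][2]
E
python3 - <<'E'
from pp import *
p=np.array([.4403,.2742])
if lift_place(p,.09,0,.0242): pass
im=get_image("scene");save(im,"pl1",(230,120,380,290),3)
pestles()
E
```

```text
lifted t 43.8 [0.4401 0.2741 0.1996] F [-0.9  -0.62 -1.34] op 0.24
over t 45.0 [0.5918 0.0009 0.1992] F [-0.05 -0.41  0.4 ] op 0.24
down at -0.0062 expected -0.0042 [-3.6 -0.2 11.7] 0.24
placed t 49.3 [0.5922 0.     0.2191] F [-0.2   0.87 -1.32] op 0.505
top 0.73 [212. 186.] c [0.573 0.313] ang 21.0 L 0.11 [156. 155. 150.]
top 0.52 [240. 166.] c [0.63  0.207] ang 12.1 L 0.109 [156. 154. 149.]
top 0.45 [193. 224.] c [0.441 0.386] ang 1.6 L 0.11 [154. 152. 148.]
scene 0.98 [336. 323.] c [0.632 0.21 ] ang 11.6 L 0.115 [171. 165. 161.]
scene 0.9 [379. 344.] c [0.578 0.317] ang 21.0 L 0.117 [167. 161. 157.]
scene 0.78 [294. 376.] c [0.777 0.285] ang 2.8 L 0.111 [168. 145.  66.]
scene 0.67 [310. 255.] c [ 0.59  -0.006] ang 169.5 L 0.115 [166. 161. 158.]
```

View pics/pl1.png

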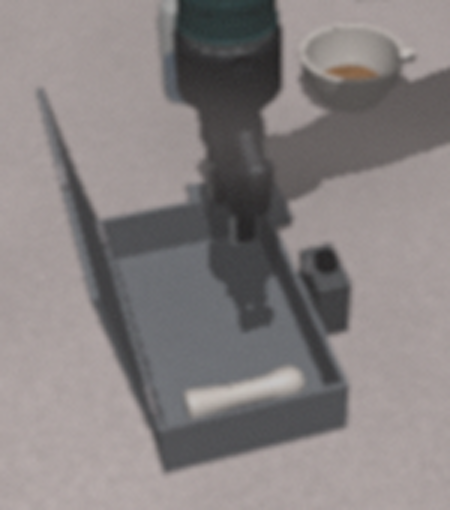

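The first pestle lies flat on the floor (crop 245,392), aligned with the case. I'll do the next one.

```bash
python3 - <<'E'
from pp import *
p=np.array([.631,.2085])
zr=pick(p,11.7);print(zr)
if observe()["opening"]>.15: lift_place(p,.03,0,zr)
im=get_image("scene");save(im,"pl2",(230,120,380,290),3)
E
```

```text
grip t 52.9 [ 0.6313  0.2087 -0.0036] F [0.15 0.48 1.19] op 0.239
0.018611845961159345
lifted t 53.7 [0.6296 0.2081 0.1979] F [-0.73  0.24 -1.99] op 0.238
over t 54.8 [ 0.5815 -0.0582  0.1994] F [ 0.44 -0.36 -1.29] op 0.241
down at -0.0006 expected 0.0014 [-4.9  1.1 11.1] 0.238
placed t 59.1 [ 0.581  -0.0589  0.2191] F [-0.62  0.17 -1.34] op 0.504
```

View pics/pl2.png

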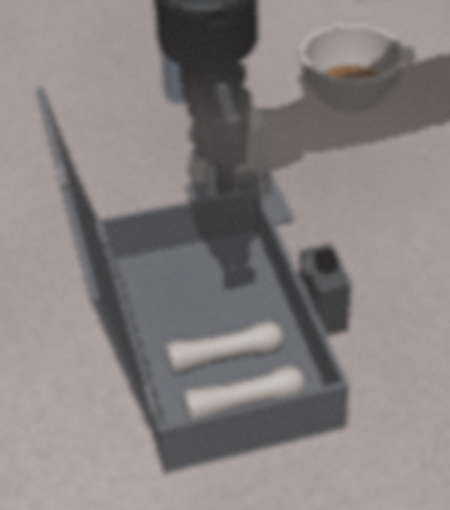

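Two pestles are in, both flat. I'll do the next two, starting with a fresh fix before each pick.

```bash
python3 - <<'E'
from pp import *
p=np.array([.576,.315])
zr=pick(p,21.0);print(zr)
if observe()["opening"]>.15: lift_place(p,-.03,0,zr)
im=get_image("scene");save(im,"pl3",(230,120,380,290),3)
pestles()
E
```

```text
grip t 63.0 [ 0.5763  0.3151 -0.0036] F [-0.02  0.14  1.57] op 0.237
0.01862257042402593
lifted t 63.8 [0.5748 0.3145 0.198 ] F [ 0.73  0.23 -1.38] op 0.239
over t 65.4 [ 0.5706 -0.1171  0.1998] F [-0.4   1.42 -0.91] op 0.241
down at -0.0006 expected 0.0014 [-5.   1.  11.9] 0.241
placed t 69.7 [ 0.5699 -0.1178  0.2191] F [-0.28 -0.32 -1.38] op 0.502
top 0.7 [221. 129.] c [0.779 0.283] ang 3.1 L 0.113 [149. 131.  54.]
top 0.68 [193. 220.] c [0.442 0.386] ang 1.3 L 0.11 [154. 153. 148.]
top 0.48 [297. 180.] c [ 0.592 -0.001] ang 168.3 L 0.104 [169. 167. 161.]
scene 0.93 [443. 346.] c [0.442 0.387] ang 3.1 L 0.119 [162. 156. 152.]
scene 0.93 [293. 376.] c [0.777 0.285] ang 3.3 L 0.113 [164. 142.  67.]
scene 0.77 [301. 219.] c [ 0.569 -0.123] ang 168.3 L 0.112 [160. 155. 152.]
scene 0.71 [311. 255.] c [ 0.587 -0.005] ang 170.0 L 0.11 [170. 165. 161.]
scene 0.61 [304. 236.] c [ 0.579 -0.064] ang 171.9 L 0.108 [167. 162. 158.]
```

View pics/pl3.png

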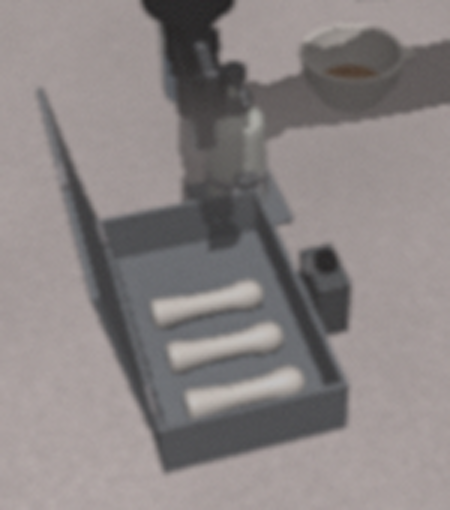

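```bash
python3 - <<'E'
from pp import *
p=np.array([.442,.3865])
zr=pick(p,2.2);print(zr)
if observe()["opening"]>.15: lift_place(p,-.088,0,zr)
p=cw(-.09,.02,.3);reach(p,best(p,CV[2]))
im=get_image("scene");save(im,"pl4",(200,60,400,290),2.5);st()
pestles()
E
```

```text
grip t 74.3 [ 0.4423  0.3867 -0.0036] F [-0.54  0.04  2.13] op 0.24
0.018641686687866484
lifted t 75.1 [0.4408 0.3856 0.198 ] F [ 0.   -0.03 -2.53] op 0.238
over t 77.2 [ 0.5598 -0.1741  0.2   ] F [-0.27  0.81 -1.12] op 0.239
down at -0.0006 expected 0.0014 [-3.9  1.9 10.5] 0.239
placed t 81.4 [ 0.5592 -0.1748  0.2191] F [-0.44 -0.82 -1.31] op 0.497
 t 82.7 [ 0.4909 -0.0523  0.2987] F [ 0.18 -0.15 -0.7 ] op 0.497
top 0.78 [344. 186.] c [ 0.562 -0.177] ang 169.4 L 0.108 [154. 153. 148.]
top 0.74 [220. 129.] c [0.78  0.283] ang 2.9 L 0.113 [145. 128.  60.]
scene 0.9 [311. 253.] c [ 0.587 -0.005] ang 168.1 L 0.109 [171. 166. 162.]
scene 0.83 [298. 217.] c [ 0.569 -0.123] ang 168.5 L 0.11 [163. 158. 154.]
scene 0.63 [295. 379.] c [0.773 0.285] ang 3.2 L 0.11 [168. 145.  63.]
scene 0.5 [298. 209.] c [ 0.553 -0.18 ] ang 169.3 L 0.108 [167. 162. 158.]
```

View pics/pl4.png

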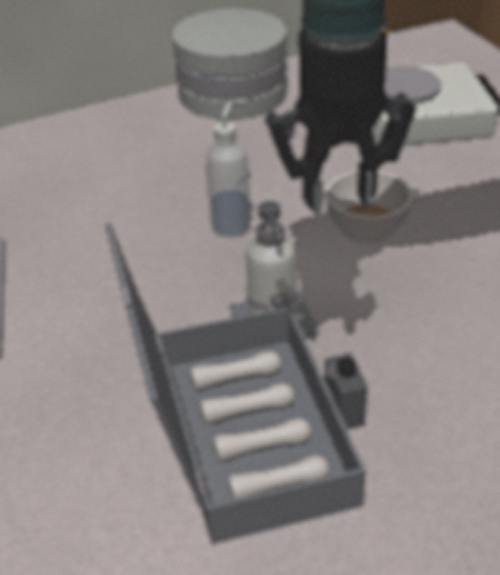

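All four pestles lie side by side on the floor (crop 235,370 down to 280,475). Now I'll check the whole bench for a fifth and look at the pump.

```bash
python3 - <<'E'
from h import *
set_gripper(0.0)
im=get_image("top");save(im,"full",None,1.25)
p=cw(-.075,-.187,.25);R=best(p,CV[2]);reach(p,R)
movel(cw(-.075,-.187,.205),rate=.15);st()
z=.2;log=[]
while z>.14:
    z-=.002; movel(cw(-.075,-.187,z),rate=.03)
    o=observe();F=o["contact_force"][2];log.append((round(z,3),round(o["ee_pos"][2],4),round(F,1)))
    if F>14: break
print(log[-16:]);st("pressed")
save(get_image("scene"),"pump",(250,90,350,210),5)
E
```

```text
t 84.8 [ 0.4679 -0.2572  0.2053] F [-0.24  0.01  0.04] op 0.002
[(0.184, np.float64(0.1838), np.float64(1.3)), (0.182, np.float64(0.1818), np.float64(-0.1)), (0.18, np.float64(0.1798), np.float64(0.2)), (0.178, np.float64(0.1778), np.float64(1.0)), (0.176, np.float64(0.1758), np.float64(1.1)), (0.174, np.float64(0.1738), np.float64(-0.1)), (0.172, np.float64(0.1718), np.float64(-0.2)), (0.17, np.float64(0.1703), np.float64(1.1)), (0.168, np.float64(0.1683), np.float64(1.9)), (0.166, np.float64(0.1662), np.float64(3.1)), (0.164, np.float64(0.1642), np.float64(4.3)), (0.162, np.float64(0.1623), np.float64(5.0)), (0.16, np.float64(0.1605), np.float64(4.7)), (0.158, np.float64(0.1587), np.float64(7.9)), (0.156, np.float64(0.1568), np.float64(8.5)), (0.154, np.float64(0.1565), np.float64(16.5))]
pressed t 90.7 [ 0.468  -0.2586  0.1565] F [-2.39  2.58 16.53] op -0.001
```

View pics/full.png

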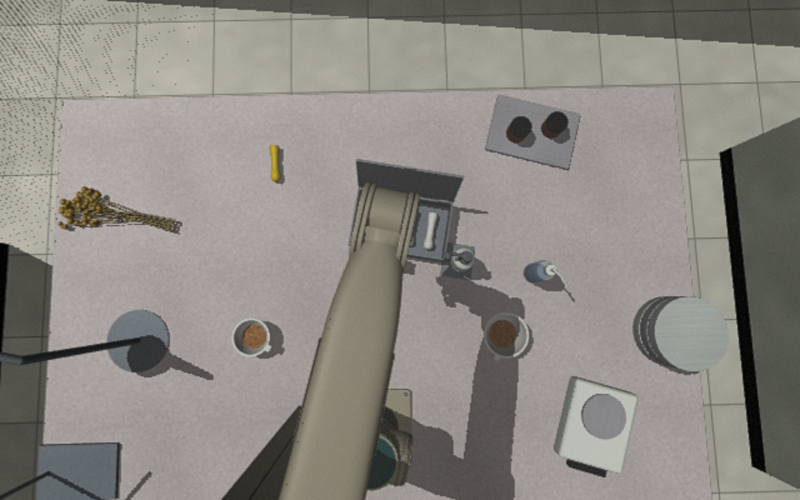

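View pics/pump.png

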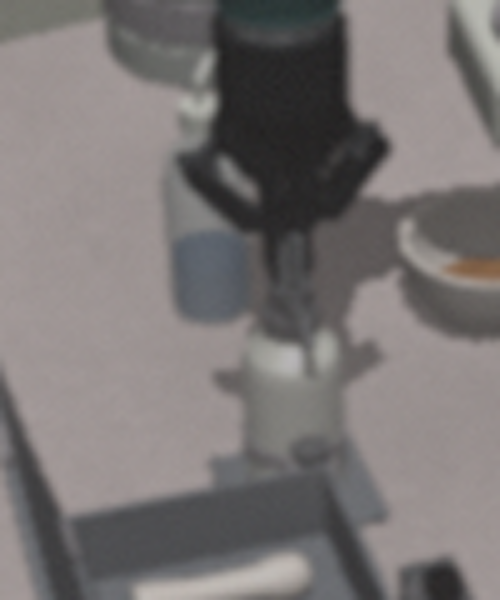

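The pump went down about 14 mm to its stop (8 N, then a hard stop at 16 N). The full view shows no fifth white pestle. I'll release it and go behind the lid.

```bash
python3 - <<'E'
from h import *
movel(cw(-.075,-.187,.18),rate=.05);movel(cw(-.075,-.187,.23),rate=.15)
save(get_image("scene"),"pumpup",(250,60,350,180),5)
movel(cw(-.075,-.187,.31),rate=.25)
movel(cw(.02,0,.33),rate=.25)
movel(cw(.175,0,.31),rate=.2)
movel(cw(.175,0,.195),rate=.15);st()
save(get_image("scene"),"behind",(200,40,400,290),2.4)
E
```

```text
t 95.2 [ 0.7486 -0.1211  0.1966] F [ 0.03 -0.67  0.53] op -0.002
```

View pics/pumpup.png

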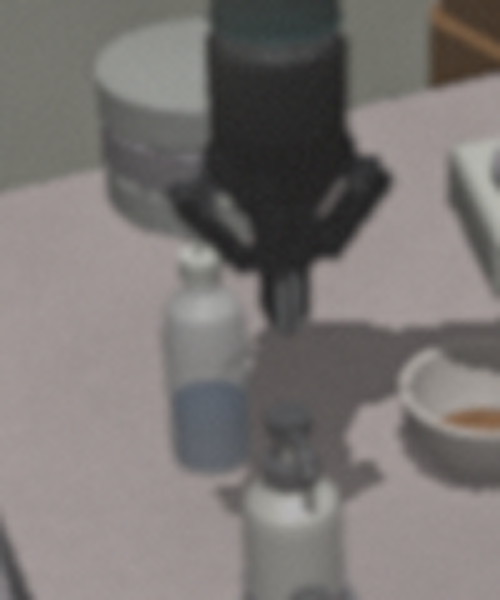

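View pics/behind.png

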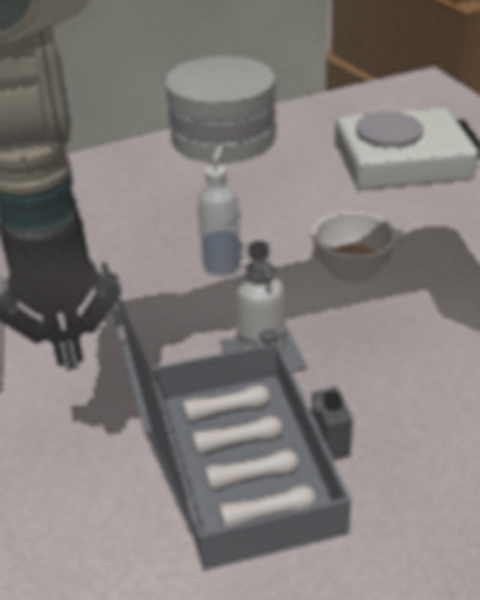

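The pump is back up. With the hand shut, its linkage bulges toward the lid edge (crop 105,295), so I'll turn it 90° so that only the fingertips face the lid.

```bash
python3 - <<'E'
from h import *
movel(cw(.175,0,.31),rate=.2)
R=best(cw(.175,0,.31),CV[2]+np.pi/2);reach(cw(.175,0,.31),R)
x,z=lidP(1.72,.145);movel(cw(.175,0,z-.0095),rate=.15)
for th in np.r_[1.72:.75:-.1]:
    x,z=lidP(th,.150); movel(cw(x+.011,0,z-.0095),rate=.1)
    o=observe();print(round(th,2),round(o["clock"],1),np.round(o["contact_force"],1),end=" | ")
save(get_image("scene"),"clos1",(200,40,400,290),2.4)
E
```

```text
1.72 99.0 [-0.2 -0.2 -0. ] | 1.62 99.3 [ 0.6 -0.4  1.2] | 1.52 99.6 [ 0.9  0.9 -0.5] | 1.42 99.9 [0.5 0.5 0.9] | 1.32 100.2 [ 0.9  0.6 -0. ] | 1.22 100.5 [0.3 0.5 0.9] | 1.12 100.8 [-0.4  0.4  0.7] | 1.02 101.1 [-0.5  0.  -0.1] | 0.92 101.4 [1.1 0.5 0.6] | 0.82 101.7 [ 0.1 -0.3  0.8] |
```

View pics/clos1.png

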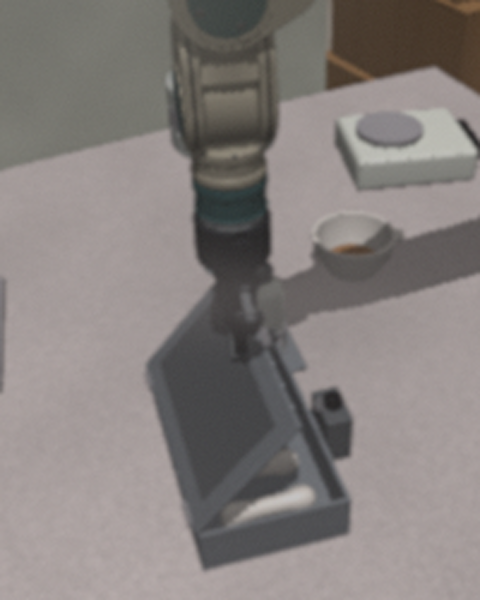

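```bash
python3 - <<'E'
from h import *
for th in np.r_[.74:.05:-.08]:
    x,z=lidP(th,.150); movel(cw(x+.011,0,z-.0095),rate=.1)
    print(round(th,2),np.round(observe()["contact_force"],1),end=" | ")
th=.07;print()
while th>-.04:
    th-=.007; x,z=lidP(th,.150); movel(cw(x+.011,0,z-.0095),rate=.03)
    o=observe();F=o["contact_force"];print(round(th,3),round(o["ee_pos"][2]-z+.0095,4),np.round(F[2],1),end=" | ")
    if F[2]>14: break
st("end")
save(get_image("scene"),"clos2",(220,110,380,290),3)
E
```

```text
0.74 [ 0.2  0.3 -0. ] | 0.66 [0.1 0.4 0.5] | 0.58 [0.2 0.7 0.9] | 0.5 [ 0.4 -0.2  1. ] | 0.42 [-0.2  0.7  0.6] | 0.34 [-0.3 -0.7  1.2] | 0.26 [-0.8 -0.2  0.4] | 0.18 [-0.2 -0.   1.2] | 0.1 [0.2 0.6 0.5] | 
0.063 0.0001 0.1 | 0.056 0.0005 4.2 | 0.049 0.0003 3.8 | 0.042 0.0002 3.0 | 0.035 -0.0001 2.7 | 0.028 -0.0001 2.3 | 0.021 -0.0003 1.3 | 0.014 -0.0008 -0.2 | 0.007 -0.0003 0.9 | 0.0 -0.0 0.6 | -0.007 0.0 1.1 | -0.014 0.0 1.4 | -0.021 0.0001 1.6 | -0.028 0.0002 3.1 | -0.035 0.0002 4.0 | -0.042 0.0003 5.8 | end t 108.2 [ 0.523  -0.0785  0.0545] F [-0.76 -0.04  5.78] op 0.001
```

View pics/clos2.png

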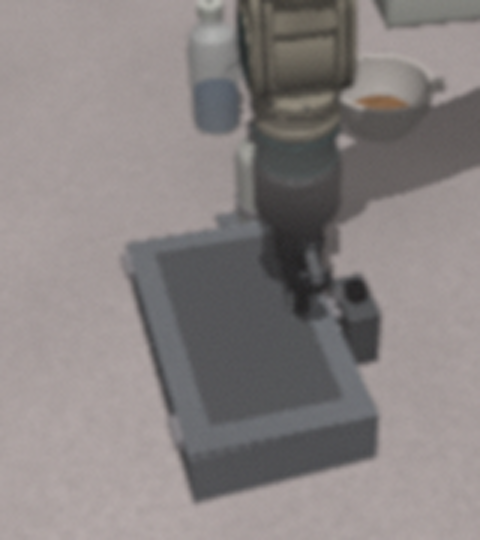

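```bash
python3 - <<'E'
from h import *
z=.0545;b=observe()["ee_pos"]
while z>.045:
    z-=.0007; movel([b[0],b[1],z],rate=.03)
    o=observe();F=o["contact_force"];print(round(z,4),round(o["ee_pos"][2],4),np.round(F[2],1),end=" | ")
    if F[2]>16: break
movel([b[0],b[1],.09],rate=.03);st("up")
save(get_image("scene"),"clos3",(220,110,380,290),3)
movel([b[0],b[1],.25],rate=.2)
p=[.35,.25,.3];reach(p,best(p,0));sleep(1)
save(get_image("scene"),"clos4",(240,130,370,285),4)
save(get_image("top"),"clos4t",(260,130,400,235),5)
E
```

```text
0.0538 0.0541 5.2 | 0.0531 0.0535 6.5 | 0.0524 0.0529 7.9 | 0.0517 0.0523 7.7 | 0.051 0.0517 9.2 | 0.0503 0.0511 9.0 | 0.0496 0.0505 10.8 | 0.0489 0.05 10.3 | 0.0482 0.0494 11.8 | 0.0475 0.0488 12.3 | 0.0468 0.0482 12.2 | 0.0461 0.0476 13.0 | 0.0454 0.047 14.1 | 0.0447 0.0464 15.3 | up t 113.4 [ 0.5228 -0.0785  0.0898] F [ 0.25 -0.93  1.12] op 0.0
```

View pics/clos3.png

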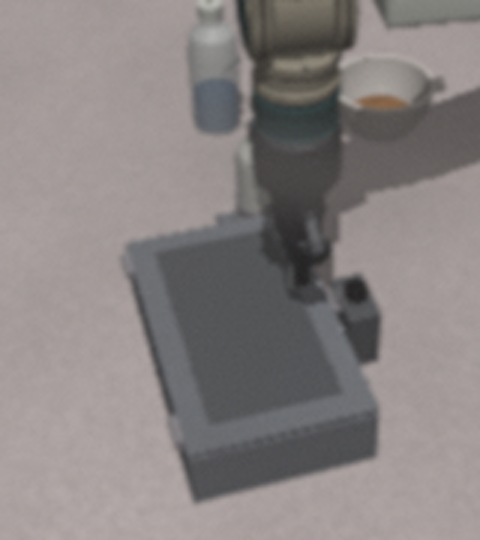

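View pics/clos4.png

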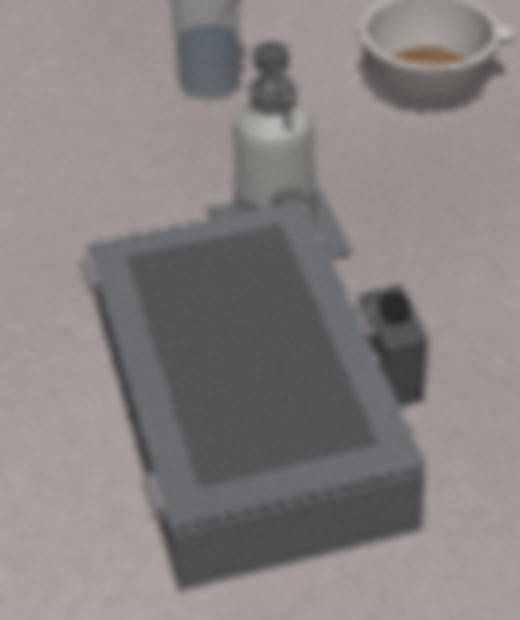

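View pics/clos4t.png

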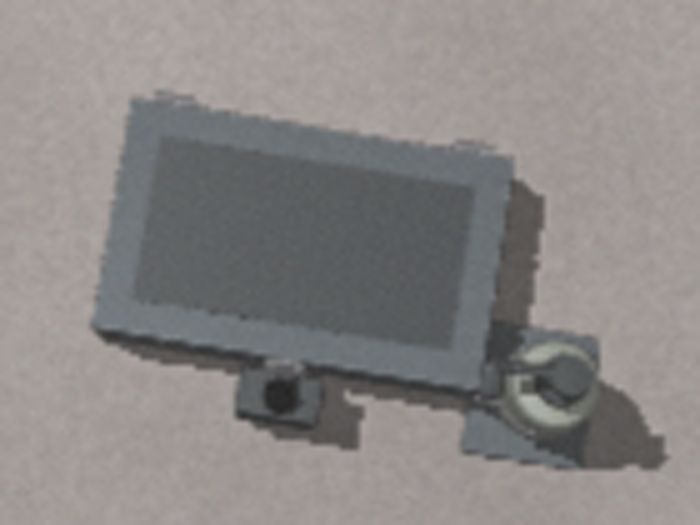

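The lid looks shut exactly as at the start. I'll compare numerically against the first crop, check the bystanders, then hand in.

```bash
python3 - <<'E'
from h import *
for a,b in(("sccase","clos4"),("topcase","clos4t")):
    A,B=[cv2.GaussianBlur(cv2.imread(f"pics/{n}.png",0),(9,9),0).astype(float) for n in(a,b)]
    print(a,"max/mean diff",np.abs(A-B).max(),np.abs(A-B).mean())
i=get_image("scene");A=cv2.GaussianBlur(cv2.imread("pics/scene0.png",0),(5,5),0).astype(int);B=cv2.GaussianBlur(cv2.cvtColor(i["frame"],7),(5,5),0)
D=(np.abs(A-B)>18); 
for n,(u,v) in dict(ma=(347,140),mb=(492,290),wb=(292,134),case=(303,224),yellow=(294,377)).items(): print(n,D[v-25:v+23,u-25:u+25].sum())
st()
E
```

```text
sccase max/mean diff 6.0 1.8154156327543425
topcase max/mean diff 11.0 4.8942993197278915
ma 0
mb 471
wb 0
case 0
yellow 0
 t 117.0 [0.35 0.25 0.3 ] F [0.78 0.01 0.09] op -0.001
```

```bash
python3 - <<'E'
from h import *
set_joints([1,0.276,-0.026,1.268,0,1.467])
i=get_image("scene");A=cv2.GaussianBlur(cv2.imread("pics/scene0.png",0),(5,5),0).astype(int);B=cv2.GaussianBlur(cv2.cvtColor(i["frame"],7),(5,5),0)
D=(np.abs(A-B)>18)
for n,(u,v) in dict(ma=(347,140),mb=(492,290),wb=(292,134),case=(303,224),yellow=(294,377)).items(): print(n,D[v-25:v+23,u-25:u+25].sum())
save(i,"final")
E
```

```text
ma 0
mb 0
wb 0
case 0
yellow 0
```

View pics/final.png

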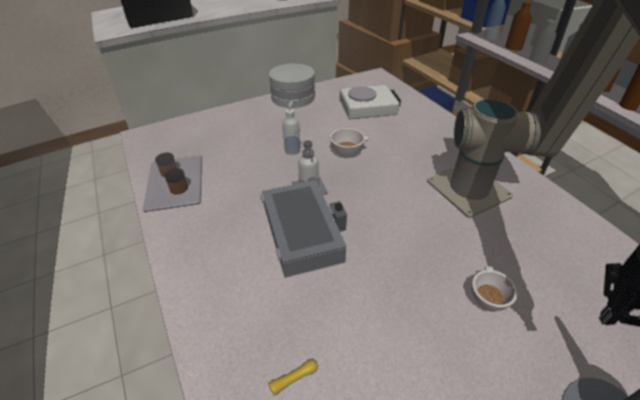

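The lid is shut at (303,224). Both mortars, the wash bottle and the yellow look-alike are unmoved, and no white pestle is left on the bench.

```bash
python3 -c "
from h import *
hand_in();st()"
```

```text
the job is handed in; nothing more can be done
the job is handed in; nothing more can be done
```

The job is done and handed in at about 118 s. I pressed the catch with one fingertip and held the lid back with the other up to about 1.4 rad. Then I laid the four pestles that were present side by side on the case floor. I pressed the pump about 14 mm to its stop and let it come back up, then pushed the lid over and down until it caught.

**Last checks:**
- The lid stayed shut for over a second with the hand away, and the pictures of the case match those from the start.
- Both mortars, the wash bottle and the yellow look-alike had not moved. No white pestle was left on the bench.

**What disagreed or went wrong:**
- **Fingertip position:** the fingertips were about 10 mm behind the reported TCP, not 19 mm ahead. My first grasp closed above the pestle and had to be repeated lower. On the second retry the fingertips met the bench at about 15 N.
- **Disturbance:** one pestle was knocked about 4 cm during the run. I measured it again before picking it up.
- **Shutting the lid:** the push on the lid peaked at about 4 N and then dropped, which I took as the click. I then kept pushing to about 15 N, and the hand sank some 14 mm past the expected shut height. I did not find out why.

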